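# Move a shaker's clamp bar one hole up to the bottles and hold its lock pin home

### The arm

A 6-joint arm with a two-finger parallel gripper is mounted at the origin on the work surface. World frame = base frame: x ahead of the robot, y to its left, z up, the work surface at z = 0. Lengths are in mm, angles in rad, forces in N, time in s.
With the tool pointing down it reaches from about 350 to 975 mm from the base axis. Payload 7.1 kg.
Tool frame: the origin (TCP) lies between the finger pads; the fingertips stand 14 mm ahead of it and the grasp point (between the pads) lies 5 mm behind it (ctrl.tcp_to_tips is the distance from the TCP to the fingertips, in mm); z points along the fingers, y is the line along which they close (so a half turn about z gives the same grasp; the last joint's range is limited). The gripper opens to 88 mm and grips with 3 to 60 N. Pads are 20 mm wide; open, the fingers measure 115 mm over their backs; the gripper's body (75 mm by 178 mm) begins 61 mm behind the grasp point.
Start: joints at [-1.352, 0.423, 1.63, -0, 1.089, -0.019], TCP at [147.247, -607.39, 236.675] pointing down, gripper open.
Joint ranges: [-3, 3], [-0.9, 2.11], [0.09, 2.58], [-1.31, 4.45], [0.11, 2.69], [-2.54, 2.54]. Speed limits (rad/s): [2.39, 2.39, 3.01, 3.14, 3.14, 3.14].

### API

Orientations are given as a rotation vector (axis times angle).
In Python, from workcell import ctrl gives the robot as it stands.
- The arm moves only by the tool apply_moves, never from a script. Its argument "series" is a list that holds one entry, the list of rows, each a list of 7 numbers: the shift along the tool's x, y, z in cm, then the turn, a rotation vector about the tool's x, y, z in degrees, then the opening, from 0 (shut) to 1 (fully open). A call has 1 to 12 rows; each row shifts and turns the commanded pose from where the row before left it, along the tool's axes as they then stand; what a row does not reach is not made up. A row lasts 1/10 s, in which the tool goes at most 50 mm and 8.59 degrees, less where a joint would pass 70% of its speed; a pose out of reach is approached as far as the arm can. A call with a gripper value outside its range is refused whole. The fingers move at their own pace and stop on an object; the grip force is fixed at half the most. Time passes only in rows, so rows that do not move let the fingers close. It gives the time, the measured TCP pose, the force and the opening at its end, in the units of the state.
- ctrl.get_obs(): the state, without advancing time (a new reading comes with each control period).
- ctrl.get_image(name): name is "side" or "top"; returns a dict with "img" (480x640x3 uint8, blue, green, red), "K" (3x3 intrinsics, pixels), "dist" ([k1, k2, p1, p2, k3] as OpenCV has them; the pictures are not rectified), "cam_to_world" (4x4, takes a point from camera to world coordinates). Camera axes: x right, y down, z forward; pixel columns grow to the right and rows downward; lengths in mm; the calibration is good to about 2 mm. A picture is of the moment at which its call begins. There is no depth.
- ctrl.close_job(): hands the job in, once; it reports no verdict.
The state is a dict: "t": time; "qpos": joint angles; "qvel": joint speeds; "joint_torque": joint torques, N m; "ee_pos": TCP position; "orientation": TCP orientation; "ft_force": force on the tool from outside, world axes, zero at the start; "moment": the same for the moment, N m; "width": finger opening in mm.
Only numpy, scipy, OpenCV 4.12 (cv2) and the standard library are available. Lean on these libraries where they do the work, as an engineer would, in place of code of your own. Each camera call takes 0.05 s, during which the arm holds its last target. There are 200 camera calls.

### The job

On the bench shaker, draw the red keeper pin out of the clamp bar's blue shoe and hang it in the forked steel notch bracket on the tray's edge, and let go of it. Then pull up the black plunger knob on the shoe, slide the clamp bar to the next hole of the drilled rail, towards the bottles, and let the plunger's pin drop fully home in that hole. Finish while still gripping the knob and holding the pin home, so that the clamp can be checked; leave the keeper hanging in its notch, the bottles standing in the clamp and the beaker where it is.

Things in the scene. Friction and masses are not known exactly. Their poses are not given: they have to be found in the camera images.
- shaker: fixed white and blue laboratory shaker; aluminium tray 300 x 330 mm, its top at z 110 mm. Origin at the centre of its underside on the bench. z up; x along the rails, the way the clamp bar must go (from the control panel on the robot's side towards the bottles); y to the left. A fixed rubber-sleeved stop bar, 18 mm thick, crosses the tray beyond the bottles at x +91, z 157 mm.
- next_hole (a point): the hole of the drilled rail to which the bar must go: centre of its mouth. The aluminium rail (28 mm wide, 280 mm long) lies along the shaker's x at y +143 mm, top at z 122 mm, with 10.5 mm holes every 25 mm; this hole is at x -15 mm and is covered by the shoe. A plain rail lies at y -143 mm. Axes as the shaker's.
- bar (a joint): slide of the clamp bar along the shaker's x, in m: 0 in the hole where it starts, 0.025 in the next hole towards the bottles; stays where it is left (about 2.5 N friction); about 1.2 mm of play either way while the plunger's pin is in a hole. It cannot slide while the keeper pin or the plunger's pin is in the rail.
- shoe_bore (a point): mouth of the keeper's bore, 10.5 mm wide, in the top of the clamp bar's blue shoe; moves with the bar, axes as the shaker's. The shoe is 120 x 34 mm, top at z 137 mm of the shaker, from 16 mm before this point along x to 104 mm beyond it. The knob's axis is 50 mm beyond this point; the bar's rubber-sleeved tube, 18 mm thick, crosses the tray 90 mm beyond it, axis at z 157 mm.
- plunger (a joint): lift of the spring index plunger, in m: 0 with its 8 mm steel pin fully home (8 mm deep in a rail hole), 0.012 fully drawn. It must be lifted more than 0.008 to clear the rail. Its spring pulls it down with 5 N when home, 9 N when fully drawn. Let down between holes, the pin rides on the rail at 0.008.
- knob: the plunger's round black knob with a yellow dot on top, 24 mm across and 24 mm tall, upright on a steel sleeve 18 mm thick; it moves with the bar and with the plunger. Origin at its centre, 28 mm above the shoe's top when the pin is home; z up. Free on both sides across the rail (along the shaker's y) for open fingers.
- keeper: loose keeper pin, about 45 g: steel shank 8 mm thick and 24 mm long below a steel flange 22 mm across and 3 mm thick; on the flange a red round grip 16 mm across, 32 mm tall. Origin at the centre of the flange's underside, z up along the grip. It starts in the shoe's bore, flange on the shoe, shank down into a rail hole, 50 mm before the knob's axis along the shaker's x.
- notch (a point): where the keeper's origin belongs when parked: top of the forked steel bracket (36 mm wide, 4 mm thick) at the tray's left edge, at x -100, y +184, z +140 mm of the shaker, axes as the shaker's. A level slot 12 mm wide along y, open to the left and above; closed end 8 mm to the right of this point, prong tips 14 mm to the left. The keeper hangs in it by its flange, shank free below.
- bottle0: crimp-capped glass sample bottle, 42 mm across, 74 mm tall, 100 g, standing loose on the tray's rubber mat between the two bars; origin at the centre of its underside
- bottle1: second such bottle
- bottle2: third such bottle, the nearest to the drilled rail
- beaker: loose glass beaker on the bench, 68 mm across, 90 mm tall; origin at the centre of its underside
Things that resemble listed ones, but are neither listed nor needed, are in the scene too. What is shaped like the bottle0 but green or purple is not meant.

How it is judged (in metres and radians):
On the way, in this order (a step that is already met when the one before it is completed fails the run):
1. the keeper pin hangs upright in the notch bracket, let go, with the bar still at its first hole (horizontal distance between keeper and notch below 0.011 m and z of keeper in the frame of notch between -0.003 and 0.004 m and angle between keeper's own z axis and vertical below 0.2 rad and contact force between keeper and the fingers below 0.1 N and value of joint bar below 0.006 m), for 0.2 s.
2. the plunger is pulled clear of the rail by its knob (value of joint plunger above 0.0075 m and contact force between knob and the fingers above 1 N), for 0.05 s.
3. the bar stands at the next hole with the pin home in it (value of joint bar between 0.022 and 0.028 m and value of joint plunger below 0.002 m), for 0.2 s.
At the end, for the whole second after the job is handed in: Bar one hole on (25 mm, within 3 mm), pin home within 2 mm, fingers on the knob with 4 N or more; keeper hanging upright in the notch, let go, within 11 mm of its place, flange down on the bracket; bottles upright and within 25 mm, beaker within 30 mm of where they stood (all of step 3 and contact force between knob and the fingers above 4 N and horizontal distance between keeper and notch below 0.011 m and z of keeper in the frame of notch between -0.003 and 0.004 m and angle between each of keeper, bottle0, bottle1, bottle2's own z axis and vertical below 0.2 rad and contact force between keeper and the fingers below 0.1 N and distance of each of bottle0, bottle1, bottle2 from where it was at the start of the episode below 0.025 m and distance of beaker from where it was at the start of the episode below 0.03 m); the arm keeps its last pose, push and grip.
It fails at once if a bottle or the beaker is knocked over (angle between any of bottle0, bottle1, bottle2, beaker's own z axis and vertical above 0.5 rad).
It also fails if it takes over 50 s, if anything falls off the work surface, if the arm or the gripper's body presses on something with over 40 N, if the wrist force passes 120 N, or if a joint passes its speed limit or range.

## Working session

There is one attempt and no reset: what is moved stays moved. The work goes in short steps, Python scripts to look and compute and a tool call to move; the robot and the scene stay as the last step left them, time stands still between calls to the robot, and variables do not carry over. Pictures are saved under pics/ and viewed, on a budget of 10 in all, crops included, one or two more only if the job needs it, and the job is handed in when it is done.

Besides the shell and the picture viewer there is one more tool, called as name(argument=value, ...) on one line, values as JSON. apply_moves: Moves the arm, as the interface text tells. Its arguments: {"type":"object","properties":{"series":{"type":"array","items":{"type":"array","items":{"type":"array","items":{"type":"number"}}}}},"required":["series"]}

```bash
ls; mkdir -p pics; python3 - <<'E'
from workcell import ctrl
import cv2,numpy as np,pickle
o=ctrl.get_obs();print({k:np.round(v,3) for k,v in o.items()})
for n in("side","top"):
    d=ctrl.get_image(n);cv2.imwrite(f"pics/{n}0.png",d["img"]);pickle.dump(d,open(f"{n}0.pkl","wb"));print(n,d["K"],d["dist"],np.round(d["cam_to_world"],3))
E
```

```text
pics
{'t': np.float64(0.0), 'qpos': array([-1.352,  0.424,  1.631, -0.   ,  1.089, -0.019]), 'qvel': array([-0.001, -0.   ,  0.   , -0.001,  0.001, -0.001]), 'joint_torque': array([ 2.0000e-03, -5.4462e+01, -2.7367e+01,  6.4000e-02,  2.3000e-02,
       -0.0000e+00]), 'ee_pos': array([ 147.124, -606.888,  235.923]), 'orientation': array([-3.118, -0.372,  0.   ]), 'ft_force': array([-0.354, -0.06 ,  0.027]), 'moment': array([-0.025,  0.034, -0.027]), 'width': np.float64(87.958)}
side [[558.18830141   0.         317.49839401]
 [  0.         558.18830141 234.14289966]
 [  0.           0.           1.        ]] [0.04950595 0.         0.         0.         0.        ] [[-8.190000e-01 -4.350000e-01  3.740000e-01  1.333520e+02]
 [-5.740000e-01  6.090000e-01 -5.480000e-01  8.202190e+02]
 [ 1.100000e-02 -6.640000e-01 -7.480000e-01  1.162836e+03]
 [ 0.000000e+00  0.000000e+00  0.000000e+00  1.000000e+00]]
top [[502.6850411    0.         323.14566246]
 [  0.         502.6850411  238.39443729]
 [  0.           0.           1.        ]] [-0.09988968  0.          0.          0.          0.        ] [[-5.000000e-03 -9.960000e-01  8.900000e-02  5.484350e+02]
 [-1.000000e+00  7.000000e-03  1.600000e-02  7.767300e+01]
 [-1.700000e-02 -8.900000e-02 -9.960000e-01  1.128291e+03]
 [ 0.000000e+00  0.000000e+00  0.000000e+00  1.000000e+00]]
```

View pics/side0.png

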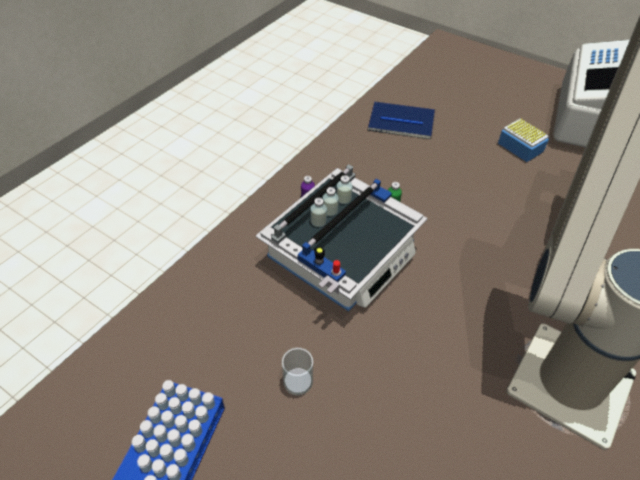

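View pics/top0.png

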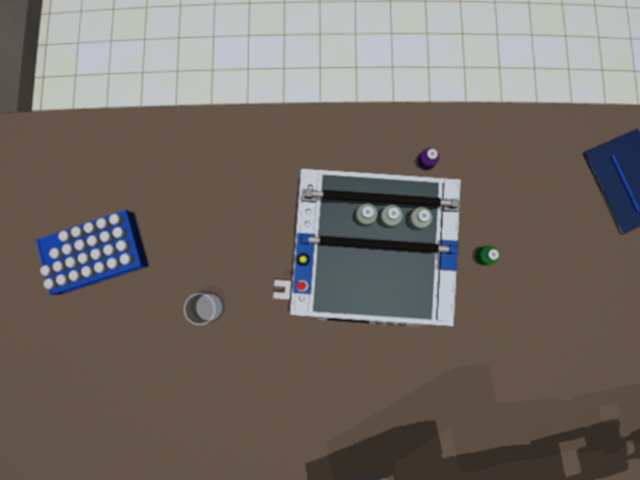

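The side view shows the red keeper grip at (337,267), the black knob with its yellow dot at (319,252) and the fork at (330,285). In the top view these are at (302,286), (303,259) and (282,290). The tray is in front of the robot and nearly axis-aligned.

Possible look-alikes:
- **Keeper:** it is the only red object, and the far blue shoe at (448,255) has no red pin.
- **Bottles:** the green one (489,255) and the purple one (430,158) are distractors. The three white ones at (367,213), (392,214) and (421,217) are the right ones.
- **Beaker:** the glass at (205,307). The rack at (90,250) isn't needed.

```bash
cat > h.py <<'E'
import cv2,numpy as np,pickle
def ray(d,p):
    u=cv2.undistortPoints(np.array([[p]],float),d["K"],d["dist"])[0,0]
    T=d["cam_to_world"];v=T[:3,:3]@[u[0],u[1],1];return T[:3,3],v/np.linalg.norm(v)
def plane(d,p,z):
    c,v=ray(d,p);return c+v*(z-c[2])/v[2]
def tri(a,p,b,q):
    (c1,v1),(c2,v2)=ray(a,p),ray(b,q)
    s=np.linalg.lstsq(np.c_[v1,-v2],c2-c1,rcond=None)[0]
    x,y=c1+s[0]*v1,c2+s[1]*v2;return (x+y)/2,np.linalg.norm(x-y)
def blob(d,lo,hi,roi):
    x0,y0,x1,y1=roi;h=cv2.cvtColor(d["img"],cv2.COLOR_BGR2HSV)
    m=np.zeros(h.shape[:2],np.uint8);m[y0:y1,x0:x1]=cv2.inRange(h,lo,hi)[y0:y1,x0:x1]
    M=cv2.moments(m,True);return (M["m10"]/M["m00"],M["m01"]/M["m00"]),int(M["m00"]),m
def proj(d,P):
    T=np.linalg.inv(d["cam_to_world"]);return cv2.projectPoints(np.array(P,float).reshape(-1,3),cv2.Rodrigues(T[:3,:3])[0],T[:3,3],d["K"],d["dist"])[0][:,0]
E
python3 - <<'E'
from h import *
s=pickle.load(open("side0.pkl","rb"));t=pickle.load(open("top0.pkl","rb"))
for n,lo,hi in(("red",(0,150,90),(8,255,255)),("yel",(20,120,100),(38,255,255))):
    a,na,_=blob(s,lo,hi,(290,220,370,310));b,nb,_=blob(t,lo,hi,(285,240,320,310))
    print(n,a,na,b,nb,tri(s,a,t,b),plane(t,b,177))
g=cv2.cvtColor(t["img"],cv2.COLOR_BGR2HSV)
m=cv2.inRange(g,(0,0,120),(180,60,255))
m[:150]=0;m[340:]=0;m[:,:265]=0;m[:,480:]=0
c=max(cv2.findContours(m,0,2)[0],key=cv2.contourArea)
r=cv2.minAreaRect(c);print(r)
print(np.round([plane(t,p,110) for p in cv2.boxPoints(r)],1))
A=cv2.resize(t["img"][230:320,265:365],None,fx=5,fy=5,interpolation=2)
B=cv2.resize(s["img"][235:315,290:370],None,fx=5.625,fy=5.625,interpolation=2)
im=np.hstack([A[:450,:400],B[:450,:400]]);cv2.imwrite("pics/crop0.png",im);print(im.shape)
E
```

```text
red (336.258064516129, 265.5806451612903) 62 (301.225, 285.25) 40 (array([545.74706353, 136.37776159, 156.70051053]), np.float64(1.3530655987859492)) [545.22544779 134.82679784 177.        ]
yel (319.125, 249.83333333333334) 24 (302.6190476190476, 258.9047619047619) 42 (array([596.04612693, 132.7467335 , 174.45866962]), np.float64(2.128822737452154)) [594.99110415 132.07935795 177.        ]
((378.5088806152344, 209.36724853515625), (162.5724639892578, 73.43698120117188), 3.8140745162963867)
[[ 635.7  151.5  110. ]
 [ 787.5  141.4  110. ]
 [ 762.8 -193.6  110. ]
 [ 611.3 -178.6  110. ]]
(450, 800, 3)
```

View pics/crop0.png

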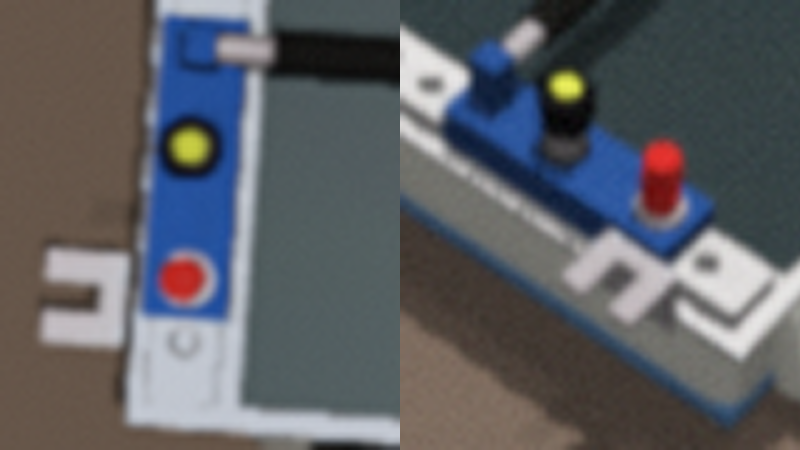

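The crop confirms the choice: the red grip with its flange stands in the blue shoe, the knob with the yellow dot is 50 mm further on, and the U-shaped fork (slot y≈296, closed end x≈97 in the left crop) opens to the left. The heights agree with the given sizes (156.7 and 174.5 mm against about 157 and 177), and so does the spacing (50.4 against 50 mm). Yaw is about -4.1°. Next I work out the rest and the moves.

```bash
python3 - <<'E'
from h import *
from workcell import ctrl
from scipy.spatial.transform import Rotation as Ro
t=pickle.load(open("top0.pkl","rb"));s=pickle.load(open("side0.pkl","rb"))
a=np.radians(-4.1);X=np.array([np.cos(a),np.sin(a),0]);Y=np.array([-np.sin(a),np.cos(a),0])
K=np.array([545.7,136.4,137])
sh=lambda P:np.round([(P-K)@X-90,(P-K)@Y+143,P[2]],1)
fork=plane(t,(265+97/5-.4,230+296/5-.4),140);print("slot closed end shaker",sh(fork),"expect -100,176")
print("knob from tri",sh(np.array([596.0,132.7,174.5])),"expect -40,143")
print("red top",sh(plane(t,(265+180/5-.4,230+280/5-.4),172)))
print("fork side corners",*[sh(plane(s,(290+x/5.625-.4,235+y/5.625-.4),140)) for x,y in((568,275),(600,292),(620,305),(648,322))] if 0 else "")
for p in((367,211),(392,212),(421,215)):print("bottle cap",sh(plane(t,p,184)))
R=Ro.from_rotvec(ctrl.get_obs()["orientation"]).as_matrix();print(np.round(R,3))
goal=K+np.array([0,0,80]);d=goal-ctrl.get_obs()["ee_pos"]
print("turn deg",np.degrees(np.arctan2(R[1,0],R[0,0]))+4.1,"shift tool(after turn)",d@X,-(d@Y),-d[2])
E
```

```text
slot closed end shaker [-99.9 176.9 140. ] expect -100,176
knob from tri [-39.6 142.9 174.5] expect -40,143
red top [-91.1 142.8 172. ]
fork side corners
bottle cap [ 57.7  26.3 184. ]
bottle cap [ 58.9 -21.1 184. ]
bottle cap [ 56.7 -76.4 184. ]
[[ 0.972  0.236 -0.   ]
 [ 0.236 -0.972  0.001]
 [ 0.    -0.001 -1.   ]]
turn deg 17.721241969409732 shift tool(after turn) 344.4089471736429 -769.946098687259 18.979938420872458
```

All the measurements agree with the layout to about 1 mm, and the bottles (x≈58, near edge about 37) clear the bar's final face at 34. Next: turn, then travel.

apply_moves(series=[[[0,0,0,0,0,5.9,1],[0,0,0,0,0,5.9,1],[0,0,0,0,0,5.9,1],[1.435,-3.2,0,0,0,0,1],[1.435,-3.2,0,0,0,0,1],[1.435,-3.2,0,0,0,0,1],[1.435,-3.2,0,0,0,0,1],[1.435,-3.2,0,0,0,0,1],[1.435,-3.2,0,0,0,0,1],[1.435,-3.2,0,0,0,0,1],[1.435,-3.2,0,0,0,0,1],[1.435,-3.2,0,0,0,0,1]]])

```text
t: 1.3
ee_pos: [296.8, -327.9, 236.5]
orientation: [-3.139, 0.112, 0.0]
ft_force: [1.0, 0.6, 0.1]
width: 87.9
```

apply_moves(series=[[[1.435,-3.2,0,0,0,0,1],[1.435,-3.2,0,0,0,0,1],[1.435,-3.2,0,0,0,0,1],[1.435,-3.2,0,0,0,0,1],[1.435,-3.2,0,0,0,0,1],[1.435,-3.2,0,0,0,0,1],[1.435,-3.2,0,0,0,0,1],[1.435,-3.2,0,0,0,0,1],[1.435,-3.2,0,0,0,0,1],[1.435,-3.2,0,0,0,0,1],[1.435,-3.2,0,0,0,0,1],[1.435,-3.2,0,0,0,0,1]]])

```text
t: 2.5
ee_pos: [495.9, 42.9, 236.5]
orientation: [3.14, -0.111, -0.001]
ft_force: [0.8, -0.3, 0.4]
width: 87.5
```

apply_moves(series=[[[1.43,-3.23,0,0,0,0,1],[1.43,-3.23,0,0,0,0,1],[1.43,-3.23,0,0,0,0,1],[0,0,0,0,0,0,1],[0,0,1.5,0,0,0,1],[0,0,1.5,0,0,0,1],[0,0,0,0,0,0,1],[0,0,0,0,0,0,1]]])

```text
t: 3.3
ee_pos: [544.8, 134.5, 206.6]
orientation: [3.139, -0.112, -0.002]
ft_force: [-0.2, -0.9, -0.1]
width: 87.9
```

```bash
python3 - <<'E'
from h import *
from workcell import ctrl
print(np.round(ctrl.get_obs()["ee_pos"],1))
s=ctrl.get_image("side");t=ctrl.get_image("top")
im=np.hstack([cv2.resize(d["img"][y:y+100,x:x+100],(400,400),interpolation=2) for d,x,y in((s,290,195),(t,250,230))])
cv2.imwrite("pics/hover.png",im)
E
```

```text
[544.8 134.5 206.6]
```

View pics/hover.png

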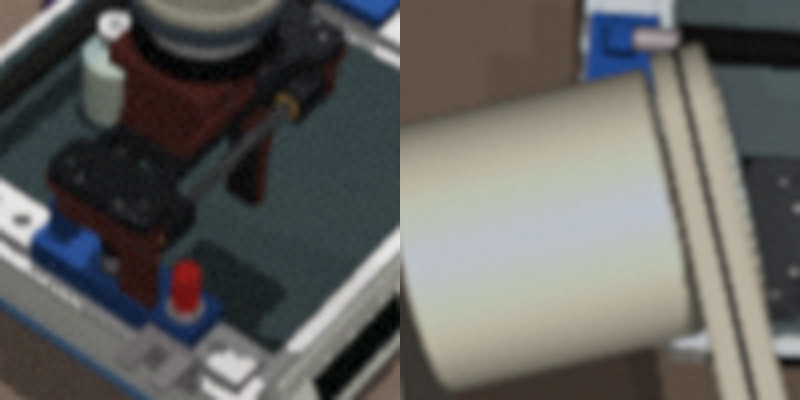

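The hover picture shows the fingers straddling the red grip (left crop, grip at (187,275), fingertips at about (150,300) and (245,200)). The line between the fingers runs across the rail and the path down is free. I correct by 1–2 mm and descend.

apply_moves(series=[[[0.08,-0.2,0,0,0,0,1],[0,0,1.5,0,0,0,1],[0,0,1.5,0,0,0,1],[0,0,1.0,0,0,0,1],[0,0,0.6,0,0,0,1],[0,0,0.3,0,0,0,1],[0,0,0,0,0,0,1],[0,0,0,0,0,0,1]]])

```text
t: 4.2
ee_pos: [546.5, 137.1, 158.1]
orientation: [-3.139, 0.112, -0.001]
ft_force: [0.8, -0.1, -0.8]
width: 87.7
```

apply_moves(series=[[[0,0,0.1,0,0,0,0],[0,0,0,0,0,0,0],[0,0,0,0,0,0,0],[0,0,0,0,0,0,0],[0,0,0,0,0,0,0],[0,0,0,0,0,0,0],[0,0,0,0,0,0,0],[0,0,0,0,0,0,0]]])

```text
t: 5.0
ee_pos: [546.2, 137.0, 156.7]
orientation: [3.14, -0.112, -0.0]
ft_force: [-0.5, 0.4, -0.5]
width: 27.6
```

```bash
python3 - <<'E'
from workcell import ctrl
import numpy as np
o=ctrl.get_obs();print({k:np.round(o[k],2) for k in("ee_pos","ft_force","moment","width")})
E
```

```text
{'ee_pos': array([546.21, 137.05, 156.66]), 'ft_force': array([-0.45,  0.44, -0.52]), 'moment': array([ 0.03, -0.01, -0.02]), 'width': np.float64(27.57)}
```

apply_moves(series=[[[0,0,0,0,0,0,0],[0,0,0,0,0,0,0],[0,0,0,0,0,0,0],[0,0,0,0,0,0,0],[0,0,0,0,0,0,0]]])

```text
t: 5.5
ee_pos: [546.2, 137.0, 156.7]
orientation: [3.14, -0.112, -0.0]
ft_force: [0.4, -0.3, -1.1]
width: 15.7
```

The fingers read 15.7 mm on the 16 mm grip, with almost no side force. Now lift.

apply_moves(series=[[[0,0,-0.4,0,0,0,0],[0,0,-0.4,0,0,0,0],[0,0,-0.6,0,0,0,0],[0,0,-0.8,0,0,0,0],[0,0,-1.0,0,0,0,0],[0,0,-0.2,0,0,0,0],[0,0,0,0,0,0,0],[0,0,0,0,0,0,0]]])

```text
t: 6.3
ee_pos: [546.1, 137.0, 190.7]
orientation: [3.14, -0.112, -0.0]
ft_force: [-0.1, 0.5, -0.6]
width: 15.2
```

```bash
python3 - <<'E'
from h import *
from workcell import ctrl
o=ctrl.get_obs();print({k:np.round(o[k],2) for k in("ee_pos","ft_force","moment","width")})
s=ctrl.get_image("side")
cv2.imwrite("pics/lift.png",cv2.resize(s["img"][200:300,280:400],(720,600),interpolation=2))
E
```

```text
{'ee_pos': array([546.09, 137.03, 190.67]), 'ft_force': array([-0.14,  0.51, -0.61]), 'moment': array([ 0.06, -0.01, -0.04]), 'width': np.float64(15.24)}
```

View pics/lift.png

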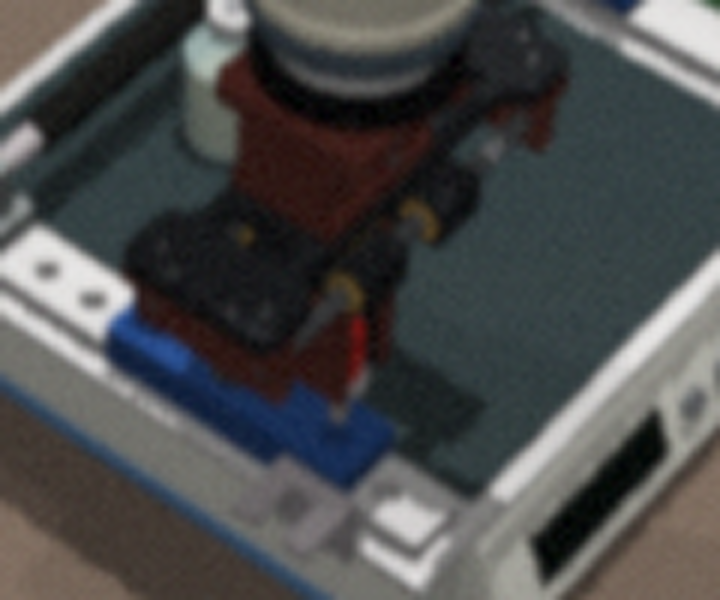

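The keeper is lifted clear of the shoe and held between the fingers (grip at about (350,345), shank at (340,410)), and it looks upright. Now carry it to the notch: shaker -10, +41.

apply_moves(series=[[[-0.25,-1.0,0,0,0,0,0],[-0.25,-1.1,0,0,0,0,0],[-0.25,-1.0,0,0,0,0,0],[-0.25,-1.0,0,0,0,0,0],[0,0,0,0,0,0,0],[0,0,0,0,0,0,0],[0,0,0,0,0,0,0]]])

```text
t: 7.05
ee_pos: [539.1, 178.6, 190.6]
orientation: [3.139, -0.111, -0.0]
ft_force: [0.1, -0.7, -0.1]
width: 15.1
```

```bash
python3 - <<'E'
from h import *
from workcell import ctrl
o=ctrl.get_obs();print({k:np.round(o[k],2) for k in("ee_pos","ft_force","moment","width")})
a=np.radians(-4.1);d=o["ee_pos"]-np.array([546.1,137.0,190.7])
print("moved in shaker",d[0]*np.cos(a)+d[1]*np.sin(a),-d[0]*np.sin(a)+d[1]*np.cos(a),"want -10 41")
s=ctrl.get_image("side")
cv2.imwrite("pics/over.png",cv2.resize(s["img"][230:310,290:390],(750,600),interpolation=2))
E
```

```text
{'ee_pos': array([539.11, 178.57, 190.64]), 'ft_force': array([ 0.08, -0.68, -0.09]), 'moment': array([ 0.05, -0.03,  0.01]), 'width': np.float64(15.13)}
moved in shaker -9.9439379891822 40.959254951951834 want -10 41
```

View pics/over.png

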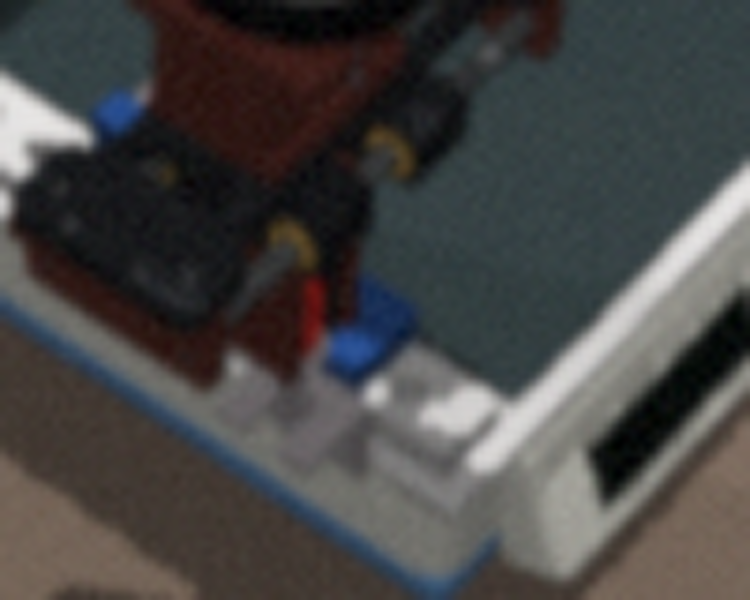

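The picture shows the keeper over the fork, with the shank at about (295,395) in line with the slot. I lower it 29 mm, slowing towards the end.

apply_moves(series=[[[0,0,0.5,0,0,0,0],[0,0,0.5,0,0,0,0],[0,0,0.5,0,0,0,0],[0,0,0.5,0,0,0,0],[0,0,0.5,0,0,0,0],[0,0,0.3,0,0,0,0],[0,0,0.1,0,0,0,0],[0,0,0,0,0,0,0],[0,0,0,0,0,0,0]]])

```text
t: 8.0
ee_pos: [539.3, 178.7, 161.9]
orientation: [-3.139, 0.112, -0.0]
ft_force: [0.3, -0.5, -0.5]
width: 15.2
```

apply_moves(series=[[[0,0,0.1,0,0,0,0],[0,0,0.05,0,0,0,0],[0,0,0.05,0,0,0,0],[0,0,0,0,0,0,0],[0,0,0,0,0,0,0]]])

```text
t: 8.5
ee_pos: [539.1, 178.6, 159.7]
orientation: [-3.14, 0.112, 0.0]
ft_force: [-1.1, 0.2, -1.3]
width: 15.2
```

apply_moves(series=[[[0,0,0.05,0,0,0,0],[0,0,0.05,0,0,0,0],[0,0,0,0,0,0,0],[0,0,0,0,0,0,0]]])

```text
t: 8.9
ee_pos: [539.2, 178.7, 159.6]
orientation: [-3.14, 0.112, -0.0]
ft_force: [-2.4, -0.3, 8.5]
width: 15.4
```

An 8.5 N upward force at the expected height shows the flange is on the bracket. Release and rise.

apply_moves(series=[[[0,0,-0.05,0,0,0,0.7],[0,0,0,0,0,0,0.7],[0,0,0,0,0,0,0.7],[0,0,0,0,0,0,0.7],[0,0,0,0,0,0,0.7],[0,0,0,0,0,0,0.7],[0,0,-1,0,0,0,0.7],[0,0,-2,0,0,0,0.7],[0,0,-2,0,0,0,0.7],[0,0,0,0,0,0,0.7]]])

```text
t: 9.9
ee_pos: [541.0, 179.2, 212.3]
orientation: [-3.138, 0.112, -0.008]
ft_force: [-1.2, -0.6, 0.6]
width: 61.6
```

```bash
python3 - <<'E'
from h import *
from workcell import ctrl
o=ctrl.get_obs();print({k:np.round(o[k],2) for k in("ee_pos","ft_force","moment","width")})
s=ctrl.get_image("side")
cv2.imwrite("pics/parked.png",cv2.resize(s["img"][230:310,290:390],(750,600),interpolation=2))
E
```

```text
{'ee_pos': array([540.96, 179.2 , 212.33]), 'ft_force': array([-1.16, -0.56,  0.62]), 'moment': array([-0.03,  0.03, -0.01]), 'width': np.float64(61.6)}
```

View pics/parked.png

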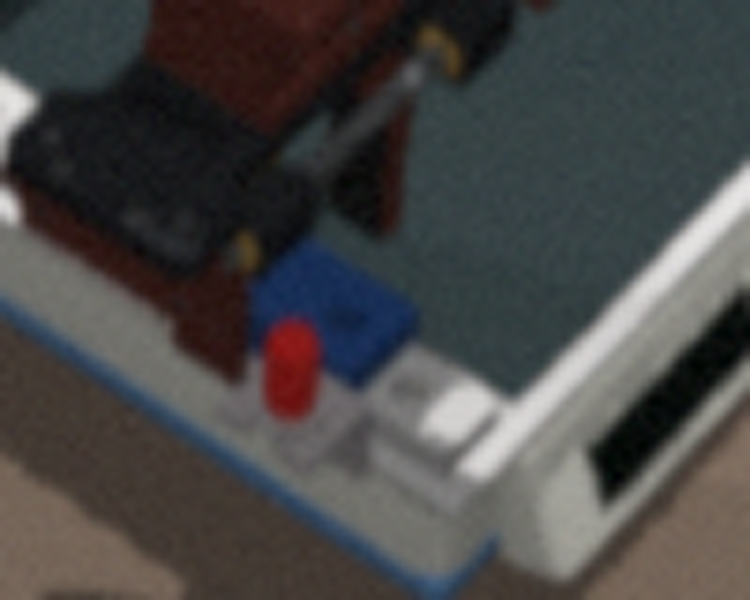

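The keeper stands upright in the fork (red grip at (293,368), fingers clear). On to the knob: shaker +60, -41.

apply_moves(series=[[[0,0,0,0,0,0,1],[1.5,1.0,0,0,0,0,1],[1.5,1.1,0,0,0,0,1],[1.5,1.0,0,0,0,0,1],[1.5,1.0,0,0,0,0,1],[0,0,0,0,0,0,1],[0,0,0,0,0,0,1],[0,0,0,0,0,0,1]]])

```text
t: 10.75
ee_pos: [595.6, 133.6, 208.9]
orientation: [3.14, -0.112, -0.001]
ft_force: [-0.2, 1.2, -1.1]
width: 87.3
```

```bash
python3 - <<'E'
from h import *
from workcell import ctrl
o=ctrl.get_obs();p=o["ee_pos"]
a=np.radians(-4.1);X=np.array([np.cos(a),np.sin(a),0]);Y=np.array([-np.sin(a),np.cos(a),0]);K=np.array([545.7,136.4,137])
print(np.round(p,1),o["width"],"tool shift to knob",(K+50*X-p)@X,-((K+50*X-p)@Y),p[2]-160)
s=ctrl.get_image("side");t=ctrl.get_image("top")
lo,hi=(0,150,90),(8,255,255)
A=blob(s,lo,hi,(290,220,370,310));B=blob(t,lo,hi,(265,265,320,310));print(A[:2],B[:2])
if A[1] and B[1]:
    P,e=tri(s,A[0],t,B[0]);print("keeper shaker",(P-K)@X-90,(P-K)@Y+143,P[2],e,"expect -100 184 ~159")
E
```

```text
[595.6 133.6 208.9] 87.25845121179022 tool shift to knob -0.004531460784030654 0.7304095114061042 48.926961200220774
((328.2962962962963, 278.8703703703704), 54) ((279.04, 289.06), 50)
keeper shaker -100.07754891247765 185.16636292806476 157.87756194138694 1.4964236540024958 expect -100 184 ~159
```

The keeper measures (-100.1, 185.2), which is 1.2 mm from the notch point. Descend on the knob and close.

apply_moves(series=[[[0,0.05,0.8,0,0,0,1],[0,0,1.2,0,0,0,1],[0,0,1.2,0,0,0,1],[0,0,0.9,0,0,0,1],[0,0,0.6,0,0,0,1],[0,0,0.2,0,0,0,1],[0,0,0,0,0,0,1],[0,0,0,0,0,0,0],[0,0,0,0,0,0,0],[0,0,0,0,0,0,0],[0,0,0,0,0,0,0],[0,0,0,0,0,0,0]]])

```text
t: 12.05
ee_pos: [596.1, 133.0, 160.3]
orientation: [-3.14, 0.112, -0.0]
ft_force: [0.5, 0.2, 0.2]
width: 51.0
```

apply_moves(series=[[[0,0,0,0,0,0,0],[0,0,0,0,0,0,0],[0,0,0,0,0,0,0],[0,0,0,0,0,0,0],[0,0,0,0,0,0,0],[0,0,0,0,0,0,0]]])

```text
t: 12.65
ee_pos: [596.1, 133.1, 160.2]
orientation: [-3.139, 0.112, -0.0]
ft_force: [1.1, -0.3, -0.2]
width: 23.7
```

The grip reads 23.7 mm on the 24 mm knob. Lift 10.5 mm.

apply_moves(series=[[[0,0,0,0,0,0,0],[0,0,0,0,0,0,0],[0,0,-0.2,0,0,0,0],[0,0,-0.2,0,0,0,0],[0,0,-0.2,0,0,0,0],[0,0,-0.2,0,0,0,0],[0,0,-0.25,0,0,0,0],[0,0,0,0,0,0,0],[0,0,0,0,0,0,0]]])

```text
t: 13.55
ee_pos: [595.8, 133.1, 170.5]
orientation: [-3.14, 0.112, 0.001]
ft_force: [2.2, 3.2, -8.4]
width: 23.5
```

The pull of -8.4 N matches the spring at 10.3 mm, so there is no slip. Slide 25 mm.

apply_moves(series=[[[0.2,0,0,0,0,0,0],[0.2,0,0,0,0,0,0],[0.3,0,0,0,0,0,0],[0.3,0,0,0,0,0,0],[0.3,0,0,0,0,0,0],[0.3,0,0,0,0,0,0],[0.3,0,0,0,0,0,0],[0.3,0,0,0,0,0,0],[0.3,0,0,0,0,0,0],[0,0,0,0,0,0,0],[0,0,0,0,0,0,0]]])

```text
t: 14.65
ee_pos: [621.7, 131.1, 170.9]
orientation: [3.14, -0.112, 0.002]
ft_force: [0.2, 2.5, -9.6]
width: 23.4
```

```bash
python3 - <<'E'
from workcell import ctrl
import numpy as np
o=ctrl.get_obs();p=o["ee_pos"];a=np.radians(-4.1);d=p-np.array([596.1,133.1,160.2])
print({k:np.round(o[k],2) for k in("ee_pos","ft_force","width")},d[0]*np.cos(a)+d[1]*np.sin(a),-d[0]*np.sin(a)+d[1]*np.cos(a),d[2])
E
```

```text
{'ee_pos': array([621.68, 131.06, 170.88]), 'ft_force': array([ 0.17,  2.52, -9.55]), 'width': np.float64(23.42)} 25.658805814902777 -0.20505325258892615 10.681233645632773
```

apply_moves(series=[[[-0.04,0,0.2,0,0,0,0],[0,0,0.2,0,0,0,0],[0,0,0.2,0,0,0,0],[0,0,0.2,0,0,0,0],[0,0,0.2,0,0,0,0],[0,0,0,0,0,0,0],[0,0,0,0,0,0,0]]])

```text
t: 15.35
ee_pos: [620.8, 131.2, 160.8]
orientation: [3.14, -0.112, 0.001]
ft_force: [1.7, 0.7, -4.9]
width: 23.3
```

The pin went in freely: spring pull is -4.9 N, as at home. I press down gently to hold it seated.

apply_moves(series=[[[0,0,0.05,0,0,0,0],[0,0,0.05,0,0,0,0],[0,0,0.05,0,0,0,0],[0,0,0,0,0,0,0],[0,0,0,0,0,0,0],[0,0,0,0,0,0,0]]])

```text
t: 15.95
ee_pos: [620.9, 131.2, 160.1]
orientation: [-3.14, 0.112, -0.001]
ft_force: [-0.8, -0.3, 6.5]
width: 23.7
```

```bash
python3 - <<'E'
from h import *
from workcell import ctrl
o=ctrl.get_obs();p=o["ee_pos"];a=np.radians(-4.1);X=np.array([np.cos(a),np.sin(a),0]);Y=np.array([-np.sin(a),np.cos(a),0]);K=np.array([545.7,136.4,137])
d=p-np.array([596.1,133.1,160.2]);print({k:np.round(o[k],2) for k in("t","ee_pos","ft_force","width")},d@X,d@Y,d[2])
s=ctrl.get_image("side");t=ctrl.get_image("top");lo,hi=(0,150,90),(8,255,255)
A=blob(s,lo,hi,(290,220,370,310));B=blob(t,lo,hi,(265,265,320,310));P,e=tri(s,A[0],t,B[0]);print("keeper shaker",(P-K)@X-90,(P-K)@Y+143,P[2],e)
cv2.imwrite("pics/end.png",np.hstack([cv2.resize(d["img"][y:y+180,x:x+130],(400,554),interpolation=2) for d,x,y in((s,270,160),(t,260,160))]))
E
```

```text
{'t': np.float64(15.95), 'ee_pos': array([620.88, 131.22, 160.12]), 'ft_force': array([-0.84, -0.32,  6.46]), 'width': np.float64(23.72)} 24.85036917441584 -0.10779558463762313 -0.08323444047712769
keeper shaker -100.21156422643902 184.8787885794727 157.066459442518 0.8990689449233501
```

View pics/end.png

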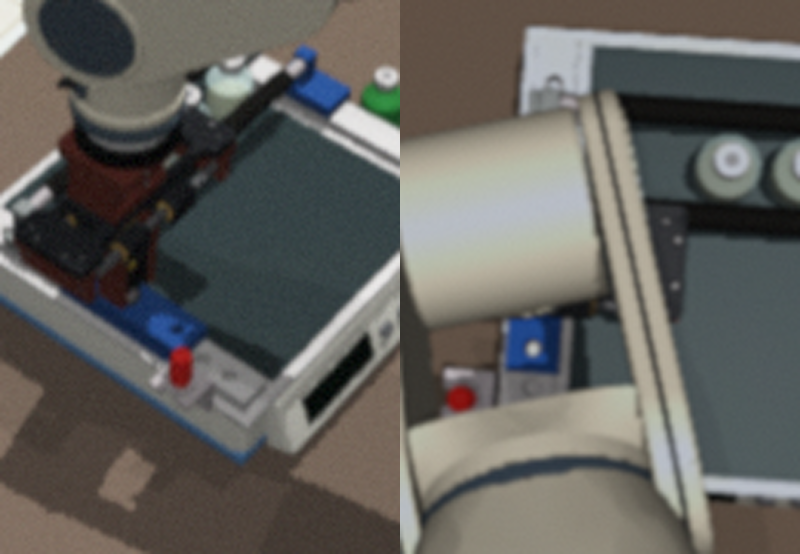

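The picture shows the keeper upright in the fork ((180,366) left, (460,398) right). The shoe has moved one hole on, its empty bore now over a rail hole, and the visible bottles are standing. The bar has moved 24.85 mm, the pin height is within 0.1 mm of home, and I am pressing down with 6.5 N. Handing in.

```bash
python3 -c "
from workcell import ctrl
print(ctrl.close_job(), ctrl.get_obs()['ft_force'])"
```

```text
the job is handed in; nothing more can be done
the job is handed in; nothing more can be done
```

The job is done and handed in at about 16 s of the 50 s allowed; no verdict is reported.

I hung the keeper in the notch and let go. Then I lifted the knob about 10.5 mm, with the pull matching the spring, slid the bar one hole and let the pin down. I finished still gripping the knob.

Last checks:
- **Bar and pin:** by the tool's travel, the bar moved 24.9 mm and the knob is within 0.1 mm of its home height. The gripper still holds it (23.7 mm opening) with about 6.5 N pressing down.
- **Keeper:** it measured (-100.2, 184.9) in the shaker's frame, about 1 mm from the notch point. It looks upright in the picture and nothing touches it.
- **Bottles and beaker:** the bottles I could see were standing. The arm hid part of the row, and the beaker was outside the last picture. Neither was measured again, but no move went near them.

No check failed or disagreed.

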